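Butt the fixture block home and hover the strap plate over its tapped holes

TASK

On the welding fixture, first slide the loose tapped block along between its guide rails until it butts flush against the fixed block, with no gap left. Then pick up the ribbed strap plate and hold it level, hovering about 10 mm above the two blocks, with its four holes centred over their four threaded holes, so that the fitter can slip shims under it and start the bolts. Finish while still holding it there, motionless and touching nothing but the gripper, and leave the tin, tray, hammer and wrench where they are.

Things in the scene. Friction and masses are not known exactly. Their poses are not given: they have to be found in the camera images.
- fixture: Bolted-down fixture: dark sub-plate 260 x 110 mm, 12 mm thick, with a bright fixed block 60 x 60 mm (x -60 to 0, top 42 mm above table) and two dark guide rails 12 mm high on it (x -40 to 125, inner faces y +-31, outer +-45). Origin at table level under the middle of the fixed block's butt face; x along the rails from fixed to loose block, z up. Bolt heads 9 mm high at x -82 and 150, y +-38.
- block_center (a point): Centre of the loose tapped block, bright steel 60 x 60 x 30 mm, about 0.8 kg, lying on the sub-plate between the rails (1 mm play each side); it slides with up to 10 N friction. Axes as the fixture's; butt face 30 mm towards -x. Home: this point at the fixture's x 30, y 0, 27 mm above the table. Gap at the start 15 to 40 mm.
- fixed_tap_a (a point): Mouth of a threaded hole (10 mm across, 16 mm deep) in the fixed block's top, at the fixture's x -38, y +20 mm, 42 mm above the table.
- fixed_tap_b (a point): The same, at the fixture's x -38, y -20 mm.
- block_tap_a (a point): Mouth of a threaded hole (10 mm across) in the loose block's top, 8 mm along x and +20 mm along y from the block's centre, so at the fixture's x +38, y +20 mm when home.
- block_tap_b (a point): The same, at -20 mm along y.
- rib_center (a point): Centre of the rib on the strap plate. Plate: bright steel 130 (x) x 70 (y) x 6 mm, four plain 18 mm holes. Rib on its middle, to be gripped from above: 80 mm long (x), 10 thick (y), 44 high. About 0.65 kg in all. This point is 22 mm above the plate's upper face, 28 mm above its underside; z up. It starts flat on the table; half a turn makes no difference.
- strap_hole_a (a point): Centre of a strap plate hole at the plate's underside: 38 mm along -x and 20 mm along +y from the rib's centre, 28 mm below it.
- strap_hole_b (a point): The same at 38 mm along -x, 20 mm along -y.
- strap_hole_c (a point): The same at 38 mm along +x, 20 mm along +y.
- strap_hole_d (a point): The same at 38 mm along +x, 20 mm along -y.
- strap: The strap plate with its rib: origin at the centre of its underside, axes as for the rib's centre.
- block: The loose block: origin at the centre of its underside, axes as for its centre point.
- paste_tin: Bystander: open blue tin of paste, 82 mm across, 96 mm high; origin at the centre of its underside.
- bolt_tray: Bystander: shallow aluminium tray 90 x 130 mm, 22 mm high, with bolts and washers; origin at the centre of its underside.
- hammer: Bystander: hammer lying on the table along its x axis.
- wrench: Bystander: wrench lying on the table along its x axis.
Things that resemble listed ones, but are neither listed nor needed, are in the scene too. Leave any black or turquoise look-alike of the strap alone.

How it is judged:
By the outcome, as a careful person would: the job done as asked, in the order asked, and still so for the second after the job is handed in, while the arm keeps its last pose, push and grip.
It also fails if it takes over 59 s, if anything falls off the work surface, if the arm or the gripper's body presses on something with over 40 N, if the wrist force passes 120 N, or if a joint passes its speed limit or range.

ROBOT

A 6-joint arm with a two-finger parallel gripper is mounted at the origin on the work surface. World frame = base frame: x ahead of the robot, y to its left, z up, the work surface at z = 0. Lengths are in mm, angles in degrees, forces in N, time in s.
With the tool pointing down it reaches from about 325 to 875 mm from the base axis. Payload 4.4 kg.
Tool frame: the origin (TCP) lies midway between the tips of the shut fingers; the grasp point (between the pads) lies behind it (r.grip_depth is the z of the grasp point in the tool frame, in mm); z points along the fingers, y is the direction in which the jaws open and shut (so a half turn about z gives the same grasp; the last joint's range is limited). The gripper opens to 85 mm and grips with 20 to 120 N. Pads are 22 mm wide; open, the fingers measure 114 mm over their backs; the gripper's body (76 mm by 85 mm) begins 54 mm behind the grasp point. The pads swing forward as they close: fully open they stand 13 mm farther back than shut.
Start: joints at [-75.716, 11.837, 88.321, -0, 79.842, -8.623], TCP at [223.798, -529.662, 231.282] pointing down, gripper open.
Joint ranges: [-156.59, 156.59], [-49.26, 127.26], [12.9, 141.05], [-63.56, 243.56], [4.71, 150.69], [-161.64, 161.64]. Speed limits (degrees/s): [159.86, 159.86, 180, 180, 180, 180].

INTERFACE

Orientations are given as a 3x3 rotation matrix whose columns are the frame's x, y, z axes.
In Python, from cell import r gives the robot as it stands. Calls block until the motion is done:
- r.reach(position, orientation): joint-space move of the TCP to a pose.
- r.move_straight(position, rot=None, feed=150): straight line of the TCP; rot=None keeps the orientation; feed is the mean speed in mm/s.
- r.move_joints(angles): joint-space move.
- r.command_gripper(opening, grip_force=None): opening from 0.0 (shut) to 1.0 (fully open); grip_force is the grip in N (None keeps the last); returns when the fingers have stopped.
- r.sleep(seconds).
- r.inverse_kinematics(position, orientation): joint angles nearest the present ones, or None.
- r.get_state(): the state.
- r.capture(name): name is "scene" or "top"; returns (picture, depth): 420x560x3 uint8, red, green, blue; 420x560 float32, mm along the optical axis (not along the pixel's ray), 0 where there is no reading.
- r.get_calibration(name): a dict with "fov_y" (degrees; the focal length in pixels is half the picture's height over the tangent of half this angle, whatever the lens; pixels are square), "cx", "cy" (the principal point, pixels), "distortion" ([k1, k2, p1, p2, k3] as OpenCV has them; the pictures are not rectified), "R" (3x3) and "t" (3): a world point X has camera coordinates R X + t. Camera axes: x right, y down, z forward; pixel columns grow to the right and rows downward; lengths in mm; the calibration is good to about 2 mm. A picture is of the moment at which its call begins. get_calibration takes no time and is no camera call.
A pose or a line that the arm cannot do raises r.MotionError and nothing moves.
- r.job_done(): hands the job in, once; it reports no verdict.
Trained networks look in the newest picture that a camera, given by its name, has taken for a name from the list of things; names that differ only in an ending like _2 or _b are one class to them, and where a whole thing is asked for, a point or a joint stands for the part that bears it (a point fixed in the world has none). Each returns a list of dicts, best first, with "confidence" (0 to 1); they miss things now and then, are a little off and sometimes report something else, mostly with a low value. They report only what shows in the picture. A call takes as long as a camera call. They do not tell look-alikes from the thing itself.
- r.look_for(camera, query): "rect" ([left, top, right, bottom] in pixels, round what is visible of it).
- r.pinpoint(camera, query): "centre" ([column, row] in pixels: a listed point, or the origin of a listed thing).
The state is a dict: "t": time; "q": joint angles; "joint_velocities": joint speeds; "effort": joint torques, N m; "tool_pos": TCP position; "tool_rot": TCP orientation; "ft_force": force on the tool from outside, world axes, zero at the start; "wrist_torque": the same for the moment, N m; "width": opening from 0.0 (shut) to 1.0 (fully open).
Only numpy, scipy, OpenCV 4.12 (cv2) and the standard library are available. Lean on these libraries where they do the work, as an engineer would, in place of code of your own. Each camera call takes 0.05 s, during which the arm holds its last target.

## Working session

There is one attempt and no reset: what is moved stays moved. The work goes in short steps, each a Python script; the robot and the scene stay as the last script left them, time stands still between calls to the robot, and variables do not carry over. Pictures are saved under pics/ and viewed, and the job is handed in when it is done.

```bash
ls; mkdir -p pics; python3 - <<'E'
from cell import r
import cv2, numpy as np
for n in ("scene","top"):
    im,d=r.capture(n); cv2.imwrite(f"pics/{n}0.png",im[:,:,::-1]); np.save(f"pics/{n}0.npy",d)
    c=r.get_calibration(n); print(n,c)
    for q in ("fixture","block_center","fixed_tap_a","block_tap_a","rib_center","strap_hole_a","paste_tin","bolt_tray","hammer","wrench"):
        print(q,[(np.round(x["centre"],1).tolist(),round(x["confidence"],2)) for x in r.pinpoint(n,q)])
print(r.get_state(),r.grip_depth)
E
```

```text
pics
scene {'fov_y': 57.76707902756208, 'cx': 285.6870941401345, 'cy': 206.55389103271185, 'distortion': array([0.00702344, 0.        , 0.        , 0.        , 0.        ]), 'R': array([[-0.5911451 ,  0.80630782, -0.02037596],
       [ 0.55457661,  0.38798525, -0.73614688],
       [-0.58565541, -0.44646965, -0.67651503]]), 't': array([ 337.64021398, -246.12929701, 1341.62122234])}
fixture [([361.8, 256.0], 0.63)]
block_center [([215.1, 179.4], 0.64), ([344.7, 241.8], 0.63)]
fixed_tap_a [([369.4, 259.5], 0.91), ([378.7, 249.4], 0.86), ([223.8, 179.1], 0.37)]
block_tap_a [([349.2, 231.3], 0.73), ([339.0, 238.7], 0.58)]
rib_center [([222.7, 177.4], 0.67), ([265.6, 148.1], 0.62), ([270.3, 206.6], 0.61), ([378.9, 251.6], 0.18)]
strap_hole_a [([277.6, 160.7], 0.97), ([229.9, 177.0], 0.93), ([262.3, 199.7], 0.81), ([213.7, 177.5], 0.8), ([289.2, 211.6], 0.8), ([275.5, 155.8], 0.79), ([253.2, 159.7], 0.79), ([254.3, 153.3], 0.75), ([284.5, 214.9], 0.75), ([256.1, 210.9], 0.72), ([215.6, 193.8], 0.68)]
paste_tin [([446.4, 302.9], 0.8), ([351.7, 229.8], 0.24), ([208.2, 154.1], 0.2)]
bolt_tray 
[... 1477 characters left out ...]
1e+01, -8.62557704e+00]), 'joint_velocities': array([-0.01120904,  0.00432893,  0.04375002, -0.01763826, -0.07777096,
        0.0220148 ]), 'effort': array([-5.32648992e-04, -3.83056533e+01, -2.91978067e+01, -3.30815055e-04,
        8.63790592e-04,  1.84130693e-05]), 'tool_pos': array([ 223.81350571, -529.6647088 ,  231.27271754]), 'tool_rot': array([[ 9.21119098e-01,  3.89280884e-01,  1.48671655e-05],
       [ 3.89280884e-01, -9.21119098e-01,  2.96837066e-05],
       [ 2.52497296e-05, -2.15547258e-05, -9.99999999e-01]]), 'ft_force': array([ 0.25438996, -0.29589731, -0.43419691]), 'wrist_torque': array([ 0.00944242, -0.04174531, -0.01097665]), 'width': 1.0002223848230303} -18.700000000000003
```

View pics/scene0.png

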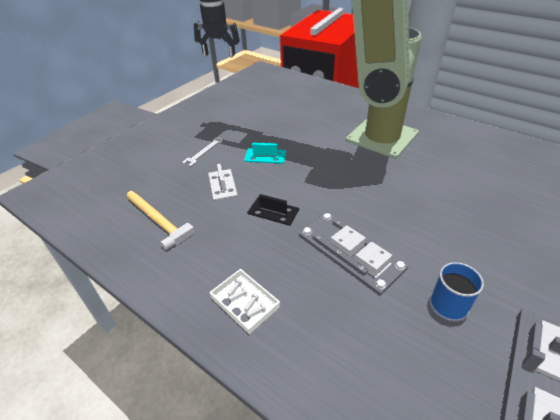

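View pics/top0.png

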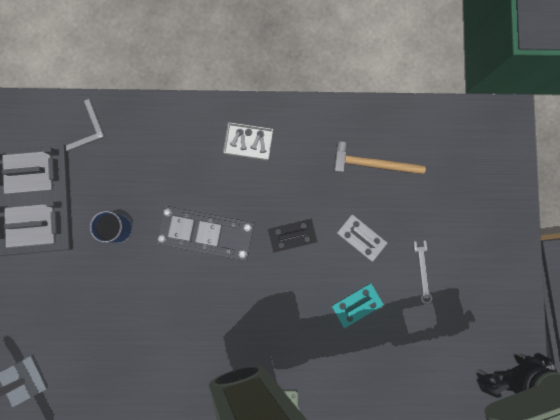

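```bash
python3 - <<'E'
import cv2
t=cv2.imread('pics/top0.png'); s=cv2.imread('pics/scene0.png')
a=cv2.resize(t[170:335,90:400],None,fx=2.58,fy=2.58,interpolation=cv2.INTER_CUBIC); cv2.imwrite('pics/c1.png',a)
cv2.imwrite('pics/c2.png',cv2.resize(s[130:290,180:440],None,fx=3,fy=3,interpolation=cv2.INTER_CUBIC))
E
```

```text
(no output)
```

View pics/c1.png

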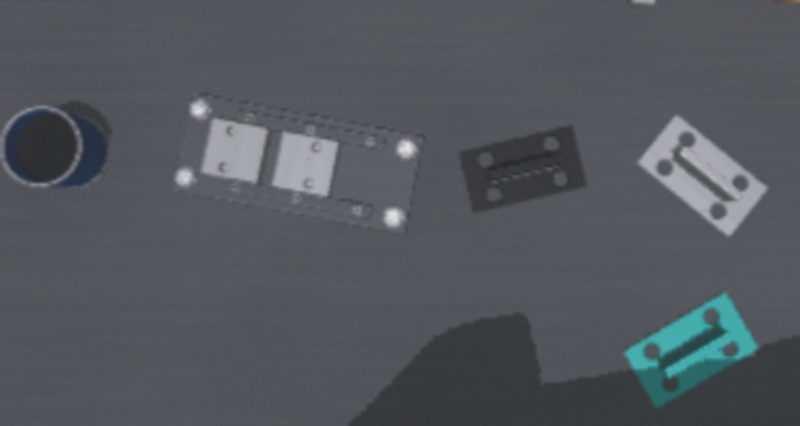

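View pics/c2.png

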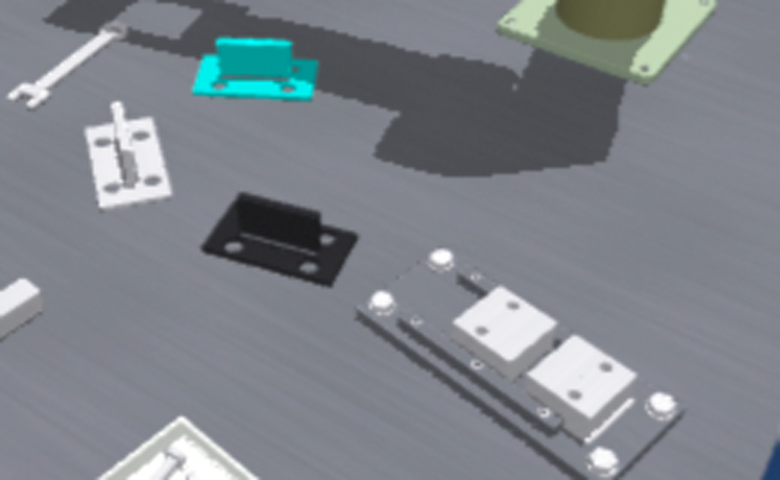

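The strap candidates are bright (top 362,238; scene 222,183), black (top 293,235; scene 273,208) and turquoise (top 358,306; scene 265,152). The bright steel one fits the description, and the crops confirm it. The fixed block is the left one in the top view (180,229), close to its bolts. The loose block is at (208,233).

```bash
cat > h.py <<'E'
import cv2, numpy as np
from cell import r
from scipy.optimize import least_squares
CAL={n:r.get_calibration(n) for n in("scene","top")}
def K(n):
    c=CAL[n]; f=210/np.tan(np.radians(c["fov_y"]/2)); return np.array([[f,0,c["cx"]],[0,f,c["cy"]],[0,0,1.]])
def proj(n,X):
    c=CAL[n]; return cv2.projectPoints(np.atleast_2d(np.asarray(X,float)),cv2.Rodrigues(c["R"])[0],c["t"],K(n),c["distortion"])[0][:,0]
def onplane(n,uv,z):
    c=CAL[n]; u=cv2.undistortPoints(np.asarray(uv,float).reshape(-1,1,2),K(n),c["distortion"])[:,0]
    d=np.c_[u,np.ones(len(u))]@c["R"]; C=-c["R"].T@c["t"]; s=(z-C[2])/d[:,2]; return C+s[:,None]*d
def cloud(n,d):
    c=CAL[n]; v,u=np.mgrid[:420,:560]; uv=np.c_[u.ravel(),v.ravel()].astype(float)
    w=cv2.undistortPoints(uv.reshape(-1,1,2),K(n),c["distortion"])[:,0]
    P=np.c_[w,np.ones(len(w))]*d.reshape(-1,1)
    return ((P-c["t"])@c["R"]).reshape(420,560,3)
E
python3 - <<'E'
from h import *
for n in("top","scene"):
    im=cv2.imread(f'pics/{n}0.png'); d=np.load(f'pics/{n}0.npy'); P=cloud(n,d)
    g=im.min(2)
    tab=P[(d>0)&(abs(P[...,2])<15)&(abs(P[...,0]-450)<200)&(abs(P[...,1])<250)]; print(n,'table z',np.median(tab[:,2]),tab[:,2].std())
    def taps(z,L):
        print(np.round(onplane(n,L,z)[:,:2],1).tolist())
    if n=="top":
        taps(42,[[180.2,218.8],[174.8,234.7],[211.7,223.0],[206.4,241.2]]); taps(6,[[367.4,252.5],[355.7,224.8],[376.2,237.6],[347.7,234.2]])
    else:
        taps(42,[[369.4,259.5],[378.7,249.4],[349.2,231.3],[339,238.7]]); taps(6,[[229.9,177],[213.7,177.5],[215.6,193.8]])
    # block tops
    m=((P[...,2]>36)&(P[...,2]<48)&(P[...,1]>100)&(P[...,1]<300)&(abs(P[...,0]-440)<100)&(d>0)).astype(np.uint8)
    k,lab,st,cen=cv2.connectedComponentsWithStats(m)
    for i in range(1,k):
        if st[i,4]>60:
            Q=P[lab==i]; print('blk',st[i],Q.mean(0).round(1),cv2.minAreaRect(Q[:,:2].astype(np.float32)))
    m=((P[...,2]>35)&(P[...,2]<60)&(P[...,1]>-300)&(P[...,1]<-150)&(P[...,0]>380)&(P[...,0]<480)&(d>0)).astype(np.uint8)
    k,lab,st,cen=cv2.connectedComponentsWithStats(m)
    for i in range(1,k):
        if st[i,4]>10:
            Q=P[lab==i]; print('rib',st[i],Q.mean(0).round(1),cv2.minAreaRect(Q[:,:2].astype(np.float32)))
E
```

```text
top table z 1.08369792249968 3.6365051197855713
[[567.3, 233.5], [523.0, 247.2], [556.3, 145.8], [505.6, 159.4]]
[[477.9, -296.1], [557.2, -263.4], [520.8, -322.0], [529.9, -240.0]]
blk [168 229  25  12 213] [526.5 231.1  42.3] ((528.5130615234375, 233.67892456054688), (61.17550277709961, 32.03913497924805), 80.88221740722656)
blk [196 229  25  17 326] [520.4 155.   42.5] ((522.0083618164062, 155.97640991210938), (60.19158935546875, 46.61566925048828), 80.1038818359375)
scene table z 1.038299426156247 3.3831176696948324
[[558.3, 232.2], [517.9, 236.0], [506.1, 149.8], [542.3, 141.8]]
[[482.2, -279.5], [512.8, -319.2], [565.8, -259.9]]
blk [335 225  30  23 336] [518.5 158.5  42.6] ((518.904052734375, 158.07278442382812), (61.351585388183594, 49.2137451171875), 80.15399169921875)
blk [363 242  29  20 248] [525.  235.3  42.7] ((525.7564086914062, 235.89767456054688), (60.39706039428711, 34.54494857788086), 82.0159683227539)
```

```bash
cat >> h.py <<'E'
def comps(n,P,d,zr,xr,yr,mn=30):
    m=((P[...,2]>zr[0])&(P[...,2]<zr[1])&(P[...,1]>yr[0])&(P[...,1]<yr[1])&(P[...,0]>xr[0])&(P[...,0]<xr[1])&(d>0)).astype(np.uint8)
    k,lab,st,cen=cv2.connectedComponentsWithStats(m,connectivity=4); out=[]
    for i in range(1,k):
        if st[i,4]>=mn:
            Q=P[lab==i]; R=cv2.minAreaRect(Q[:,:2].astype(np.float32))
            out.append(Q); print(n,st[i].tolist(),Q.mean(0).round(1),np.round(R[0],1),np.round(R[1],1),round(R[2],1))
    return out
E
python3 - <<'E'
from h import *
for n in("top","scene"):
    d=np.load(f'pics/{n}0.npy'); P=cloud(n,d)
    comps(n,P,d,(35,50),(450,640),(80,300))
    print('rib'); comps(n,P,d,(30,62),(460,600),(-340,-200),8)
    print('plate'); comps(n,P,d,(0,14),(440,620),(-360,-200),8)
E
```

```text
top [168, 216, 26, 25, 461] [542.2 230.5  42.2] [542.4 231.3] [60.9 59.9] 79.8
top [196, 221, 26, 25, 456] [528.4 155.   42.5] [528.6 154.9] [60.3 60. ] 80.1
rib
top [352, 227, 26, 21, 141] [ 520.7 -279.    48.3] [ 521.2 -280.3] [79.9 10.8] 51.0
plate
top [334, 203, 56, 63, 2361] [ 529.5 -279.5    3.9] [ 530.6 -280.1] [159.6 178.1] 89.8
top [385, 233, 5, 4, 11] [ 530.3 -354.2    1.8] [ 530.  -354.2] [ 6.2 13.5] 47.7
top [334, 263, 4, 3, 9] [ 444.2 -205.8    1.6] [ 444.5 -205. ] [5.7 8.9] 0.4
scene [331, 225, 34, 28, 504] [528.9 158.2  42.3] [526.  156.9] [61.3 63.8] 80.4
scene [355, 242, 37, 29, 577] [543.3 234.1  42.3] [540.5 233.7] [60.8 63.2] 79.5
rib
scene [217, 164, 8, 22, 78] [ 526.2 -270.8   47.6] [ 518.9 -279.6] [85.3  9.9] 51.2
plate
scene [183, 163, 72, 50, 1459] [ 534.5 -274.6    3.3] [ 529.8 -279.9] [160.  179.2] 89.9
scene [180, 191, 7, 6, 12] [ 617.2 -344.8    1.7] [ 617.2 -343.3] [28.   4.3] 84.4
scene [188, 194, 4, 4, 10] [ 613.4 -322.7    1.3] [ 614.3 -322.7] [16.6  8.4] 71.7
```

```bash
cat >> h.py <<'E'
YAW=np.radians(79.7+180)
FX=np.array([np.cos(YAW),np.sin(YAW),0]); FY=np.array([-FX[1],FX[0],0])
FO=np.array([541.5,232.3,0])+30*FX
def fw(x,y,z): return FO+x*FX+y*FY+np.array([0,0,z])
def down(yaw,flip=False):   # tool x along yaw, z down
    x=np.array([np.cos(yaw),np.sin(yaw),0]); z=np.array([0,0,-1.]); return np.c_[x,np.cross(z,x),z]
def best(pos,yaw):
    q0=r.get_state()["q"]; c=[]
    for k in(0,np.pi):
        q=r.inverse_kinematics(pos,down(yaw+k))
        if q is not None: c.append((abs(np.array(q)-q0).max(),yaw+k,q))
    c.sort(key=lambda a:a[0]); print([(round(a[0]),np.round(a[2],0).tolist()) for a in c]); return down(c[0][1])
def cap(n,tag):
    im,d=r.capture(n); cv2.imwrite(f"pics/{n}{tag}.png",im[:,:,::-1]); np.save(f"pics/{n}{tag}.npy",d); return im,d
E
python3 - <<'E'
from h import *
p=fw(115,0,160); R=best(p,YAW); 
r.reach(p,R); s=r.get_state(); print(s["t"],s["tool_pos"])
r.command_gripper(0.0,40)
r.move_straight(fw(115,0,60),feed=150)
r.move_straight(fw(115,0,20),feed=60)
s=r.get_state(); print(s["t"],s["tool_pos"],s["ft_force"],s["width"])
cap("scene","1")
im=cv2.imread('pics/scene1.png'); cv2.imwrite('pics/c3.png',cv2.resize(im[150:310,280:480],None,fx=3.5,fy=3.5,interpolation=cv2.INTER_CUBIC))
E
```

```text
[(76, [0.0, 10.0, 100.0, -0.0, 71.0, 11.0])]
3.5417 [515.93938657  88.82244709 160.17032634]
5.9417 [515.77391091  89.66299517  20.00481014] [-0.21637474 -0.17317695 -0.23181771] 0.00042953214517724115
```

View pics/c3.png

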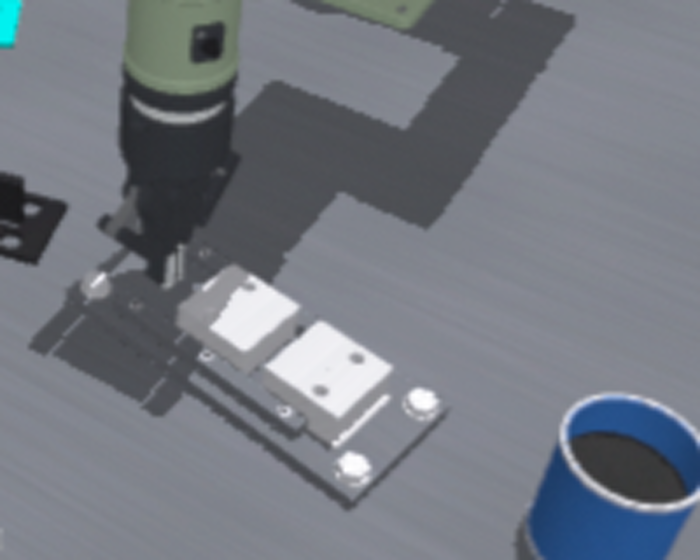

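The shut fingers stand between the rails, just behind the loose block (crop about 175,265). Next I push with force feedback.

```bash
python3 - <<'E'
from h import *
r.move_straight(fw(96,0,20),feed=60)
x=96; log=[]
while x>58:
    step=2 if x>76 else 1
    x-=step
    r.move_straight(fw(x,0,20),feed=30)
    s=r.get_state(); F=s["ft_force"]; fx=F@FX
    log.append((x,round(float((s["tool_pos"]-FO)@FX),1),round(fx,1),round(float(F@FY),1),round(F[2],1)))
    if fx>24 : break
print(*log,sep="\n"); print(s["t"])
E
```

```text
(94, 94.0, np.float64(-1.2), -0.1, np.float64(-0.7))
(92, 92.0, np.float64(-0.0), 0.5, np.float64(-0.2))
(90, 89.9, np.float64(0.5), -0.4, np.float64(0.1))
(88, 87.9, np.float64(1.0), -1.0, np.float64(1.0))
(86, 86.9, np.float64(5.1), -0.2, np.float64(-0.0))
(84, 84.8, np.float64(5.0), 0.6, np.float64(1.3))
(82, 82.8, np.float64(5.7), 0.1, np.float64(0.9))
(80, 80.8, np.float64(5.5), -0.7, np.float64(0.8))
(78, 78.8, np.float64(4.9), 0.1, np.float64(1.0))
(76, 76.8, np.float64(5.0), -0.8, np.float64(1.3))
(75, 75.9, np.float64(5.2), 0.2, np.float64(0.7))
(74, 74.9, np.float64(5.6), -0.1, np.float64(1.7))
(73, 74.0, np.float64(6.2), 0.4, np.float64(2.0))
(72, 73.0, np.float64(5.3), 0.7, np.float64(1.5))
(71, 72.0, np.float64(5.3), -0.5, np.float64(2.2))
(70, 71.0, np.float64(5.2), 0.6, np.float64(0.6))
(69, 70.3, np.float64(6.7), 0.3, np.float64(2.2))
(68, 70.3, np.float64(10.7), -0.2, np.float64(2.8))
(67, 70.3, np.float64(12.7), 0.1, np.float64(4.0))
(66, 70.3, np.float64(16.2), -0.8, np.float64(4.5))
(65, 70.3, np.float64(19.0), -0.5, np.float64(5.0))
(64, 70.3, np.float64(22.9), -0.9, np.float64(7.1))
(63, 70.3, np.float64(26.3), -0.8, np.float64(8.7))
12.2083
```

The block butted after 17.4 mm of travel, which matches the 17.3 mm gap I measured. I'll retreat, go above the strap and check.

```bash
python3 - <<'E'
from h import *
r.move_straight(fw(90,0,20),feed=100)
r.move_straight(fw(90,0,130),feed=200)
SY=np.radians(51.0); p=np.array([521,-280,110.]); R=best(p,SY); 
r.reach(p,R); r.command_gripper(0.5,80)
s=r.get_state(); print(s["t"],s["tool_pos"],s["ft_force"])
for n in("top","scene"):
    im,d=cap(n,"2"); P=cloud(n,d); comps(n,P,d,(35,50),(450,640),(80,300))
    for q in("block_tap_a","fixed_tap_a"): print(q,[(np.round(x["centre"],1).tolist(),round(x["confidence"],2)) for x in r.pinpoint(n,q)][:5])
im=cv2.imread('pics/scene2.png'); a=cv2.resize(im[200:300,290:420],None,fx=5,fy=5,interpolation=cv2.INTER_CUBIC); cv2.imwrite('pics/c4.png',a)
cv2.imwrite('pics/c5.png',cv2.resize(im[110:230,160:320],None,fx=4,fy=4,interpolation=cv2.INTER_CUBIC))
E
```

```text
[(40, [-37.0, 21.0, 92.0, -0.0, 67.0, 2.0])]
15.275 [ 521.13970149 -279.76944636  110.08933012] [ 0.04940438  0.06977225 -0.30962178]
top [168, 216, 47, 29, 906] [537.  201.7  42.5] [537.1 202. ] [120.8  60. ] 79.5
block_tap_a [([203.7, 238.6], 0.83), ([205.5, 224.2], 0.72), ([422.1, 270.7], 0.2)]
fixed_tap_a [([180.2, 220.1], 0.97), ([177.4, 235.6], 0.72)]
scene [336, 229, 56, 43, 1072] [538.2 206.6  42.4] [535. 204.] [121.6  63.1] 79.1
block_tap_a [([346.1, 241.9], 0.96), ([356.5, 232.4], 0.68), ([361.7, 258.9], 0.22)]
fixed_tap_a [([380.2, 250.8], 0.76), ([372.2, 257.1], 0.67), ([354.6, 250.4], 0.67)]
```

View pics/c4.png

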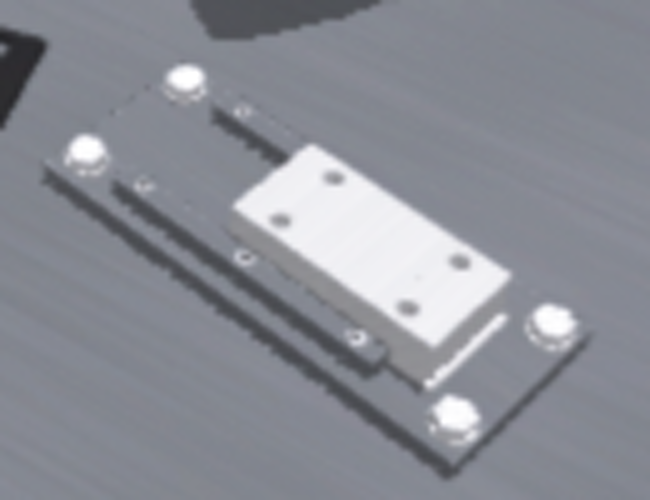

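View pics/c5.png

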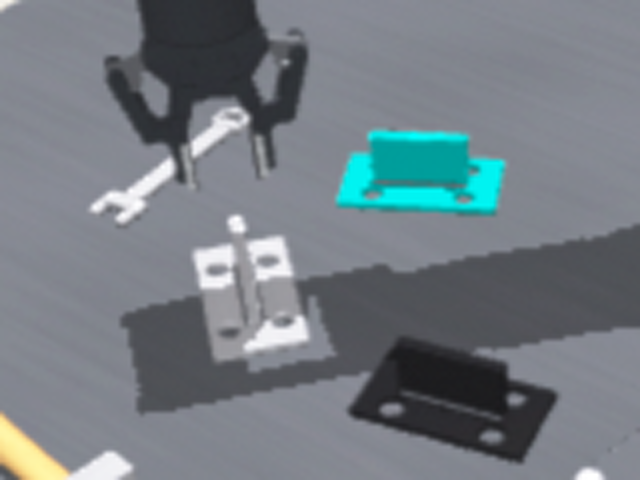

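The crop shows the blocks as one 120.8 mm bar with no visible gap. The open gripper straddles the bright strap's rib, so I'll descend and grasp.

```bash
python3 - <<'E'
from h import *
r.move_straight([521,-280,40],feed=150)
r.move_straight([521,-280,13],feed=60); s=r.get_state(); print(s["tool_pos"],s["ft_force"])
r.command_gripper(0.0,80); s=r.get_state(); print(s["t"],s["width"],s["width"]*85,s["ft_force"],s["wrist_torque"])
r.move_straight([521,-280,25],feed=40); s=r.get_state(); print(s["t"],s["width"],s["ft_force"],s["wrist_torque"])
r.move_straight([521,-280,120],feed=150)
Y=SYn=YAW-np.pi
p=(FO+[0,0,120]); R=best(p,YAW)
r.reach(p,R); r.sleep(.3)
s=r.get_state(); print(s["t"],s["tool_pos"],s["width"],s["ft_force"],s["wrist_torque"])
for n in("top","scene"):
    im,d=cap(n,"3"); 
im=cv2.imread('pics/scene3.png'); cv2.imwrite('pics/c6.png',cv2.resize(im[130:310,270:440],None,fx=3.2,fy=3.2,interpolation=cv2.INTER_CUBIC))
im=cv2.imread('pics/top3.png'); cv2.imwrite('pics/c7.png',cv2.resize(im[180:290,130:290],None,fx=5,fy=5,interpolation=cv2.INTER_CUBIC))
E
```

```text
[ 520.77088329 -279.84099316   12.5618233 ] [ 0.81082506  0.24328733 -0.73653069]
17.1833 0.10633178319744127 9.038201571782508 [-1.69773109  1.69779089  4.52191301] [0.20412402 0.3493832  0.03710586]
17.6333 0.10246831476101305 [ 0.08209105  0.35106234 -6.89883241] [-0.06235652  0.01410446 -0.0014477 ]
[(49, [12.0, 18.0, 94.0, -0.0, 67.0, 22.0]), (160, [12.0, 18.0, 94.0, -0.0, 67.0, -158.0])]
20.475 [536.41100228 202.11003999 120.00710817] 0.10629616938887976 [ 0.57875141 -0.41181738 -6.02146173] [ 0.01647681  0.04707614 -0.02586679]
```

View pics/c6.png

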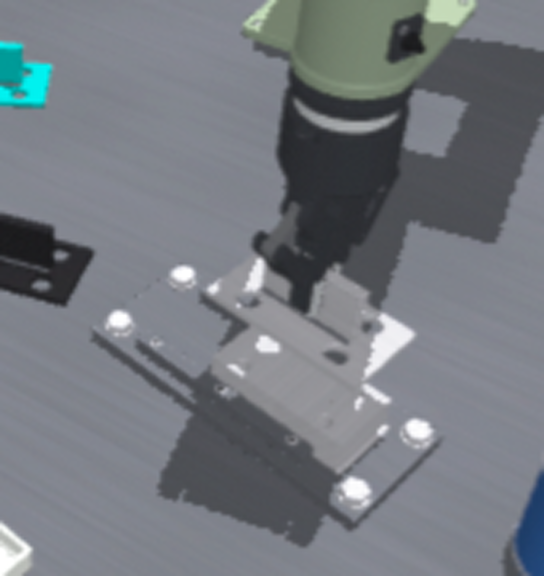

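View pics/c7.png

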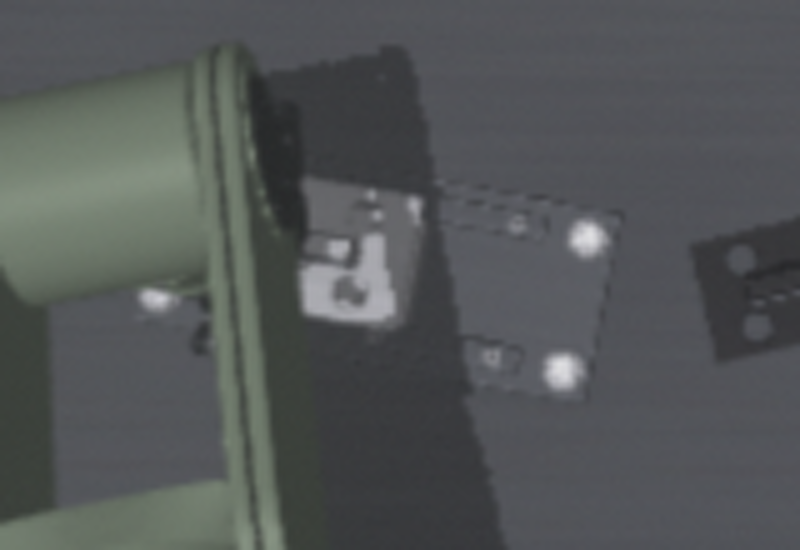

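```bash
cat > meas.py <<'E'
from h import *
def rect(n,P,d,zr,xw,yw):
    Q=(P-FO); X=Q@FX; Y=Q@FY; Z=P[...,2]
    m=(d>0)&(Z>zr[0])&(Z<zr[1])&(abs(X)<xw)&(abs(Y)<yw)
    return m,X,Y,Z
E
python3 - <<'E'
from meas import *
r.move_straight(FO+[0,0,72.6],feed=60); r.sleep(.3)
s=r.get_state(); print(s["t"],s["tool_pos"],s["ft_force"])
for n in("top","scene"):
    im,d=cap(n,"4"); P=cloud(n,d); print(n)
    m,X,Y,Z=rect(n,P,d,(58,74),80,50)
    m=m.astype(np.uint8); k,lab,st,_=cv2.connectedComponentsWithStats(m,connectivity=4)
    for i in range(1,k):
        if st[i,4]<20: continue
        q=lab==i; x,y,z=X[q],Y[q],Z[q]; A=np.c_[x,y,np.ones(len(x))]; c=np.linalg.lstsq(A,z,rcond=None)[0]
        print(st[i].tolist(),'x',x.min().round(1),x.max().round(1),'y',y.min().round(1),y.max().round(1),'plane',c.round(3),'rect',cv2.minAreaRect(np.c_[x,y].astype(np.float32)))
    for q in("strap_hole_a","block_tap_a","fixed_tap_a","rib_center"): print(q,[(np.round(x["centre"],1).tolist(),round(x["confidence"],2)) for x in r.pinpoint(n,q)][:8])
    print('pred holes',proj(n,[fw(a,b,66) for a in(-38,38) for b in(-20,20)]).round(1).tolist())
    # blocks reference from capture 2
    d=np.load(f'pics/{n}2.npy'); P=cloud(n,d); m,X,Y,Z=rect(n,P,d,(36,49),75,40)
    print('blocks', cv2.minAreaRect(np.c_[X[m],Y[m]].astype(np.float32)),[np.percentile(v[m],[0,1,99,100]).round(1) for v in(X,Y)])
im=cv2.imread('pics/scene4.png'); cv2.imwrite('pics/c8.png',cv2.resize(im[180:300,300:420],None,fx=5,fy=5,interpolation=cv2.INTER_CUBIC))
E
```

```text
21.8167 [536.39892671 202.86100461  73.00353336] [-0.06522682  0.04034117 -6.38495846]
top
[194, 217, 23, 29, 411] x 5.2 66.9 y -32.8 37.2 plane [-1.0000e-02  3.0000e-03  6.6294e+01] rect ((36.038299560546875, 2.2226829528808594), (61.6655387878418, 69.96732330322266), 0.02325562946498394)
strap_hole_a [([302.0, 225.0], 0.98), ([278.1, 231.1], 0.96), ([350.9, 317.4], 0.92), ([202.9, 221.0], 0.82), ([278.9, 246.1], 0.8), ([374.1, 301.3], 0.72), ([305.3, 236.5], 0.71), ([363.7, 290.3], 0.7)]
block_tap_a [([206.1, 222.2], 0.5), ([202.2, 238.1], 0.49)]
fixed_tap_a [([176.8, 236.4], 0.74)]
rib_center [([188.1, 226.7], 0.91), ([295.8, 234.4], 0.58)]
pred holes [[174.1, 234.2], [177.2, 219.7], [201.6, 239.4], [204.6, 224.9]]
blocks ((0.6315040588378906, 1.0833377838134766), (59.960105895996094, 120.84075164794922), 89.84030151367188) [array([-59.8, -57.8,  60.1,  61.1]), array([-29. , -28.4,  30.3,  30.9])]
scene
[333, 224, 63, 43, 859] x -64.8 65.9 y -36.6 36.9 plane [ 5.0000e-03 -1.9000e-02  6.6064e+01] rect ((0.6711654663085938, 0.2952613830566406), (131.13011169433594, 73.21514892578125), 0.5400610566139221)
strap_hole_a [([357.5, 230.3], 0.96), ([275.3, 151.9], 0.95), ([257.4, 211.9], 0.94), ([371.2, 260.3], 0.87), ([253.5, 159.0], 0.82), ([287.5, 211.9], 0.79), ([280.3, 220.4], 0.75), ([254.7, 153.3], 0.74)]
block_tap_a [([355.5, 233.7], 0.51), ([345.4, 241.4], 0.49)]
fixed_tap_a [([371.8, 259.4], 0.87), ([343.2, 243.0], 0.59), ([377.8, 250.1], 0.56)]
rib_center [([272.5, 205.5], 0.78), ([267.1, 148.3], 0.68), ([366.1, 233.5], 0.62)]
pred holes [[382.2, 245.4], [371.6, 254.8], [356.3, 228.6], [345.6, 237.1]]
blocks ((-0.9610671997070312, -1.3482780456542969), (63.11865997314453, 121.57389831542969), 89.35041809082031) [array([-61.4, -60.5,  58.2,  59.9]), array([-32.7, -30.8,  29.6,  30.6])]
```

View pics/c8.png

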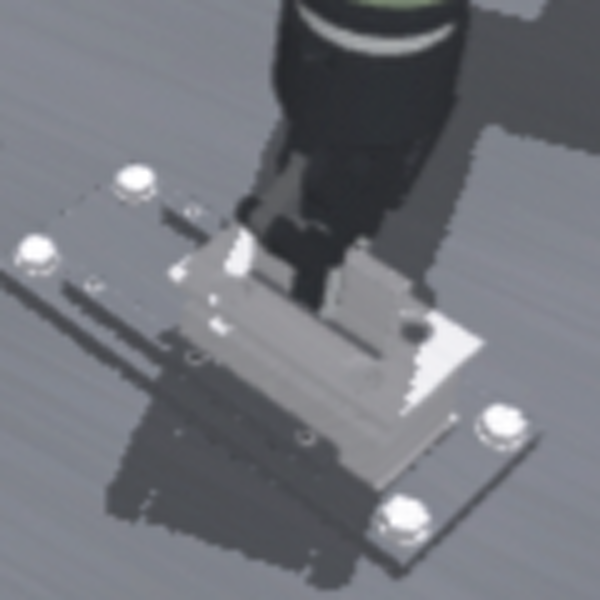

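Both cameras agree: the strap sits about +1.3 mm in x and +1.2 mm in y off the blocks, and it is level. I'll correct that and lower it to hover.

```bash
python3 - <<'E'
from meas import *
r.move_straight(fw(-1.3,-1.2,72.6),rot=down(YAW-np.radians(.3)),feed=20)
r.move_straight(fw(-1.3,-1.2,64.4),feed=30); r.sleep(.5)
s=r.get_state(); print(s["t"],s["tool_pos"],(s["tool_pos"]-FO)@np.c_[FX,FY],s["ft_force"],s["width"])
for n in("top","scene"):
    im,d=cap(n,"5"); P=cloud(n,d); print(n)
    m,X,Y,Z=rect(n,P,d,(51,65),80,50)
    m=m.astype(np.uint8); k,lab,st,_=cv2.connectedComponentsWithStats(m,connectivity=4)
    i=1+st[1:,4].argmax(); q=lab==i; x,y,z=X[q],Y[q],Z[q]
    c=np.linalg.lstsq(np.c_[x,y,np.ones(len(x))],z,rcond=None)[0]; res=z-np.c_[x,y,np.ones(len(x))]@c
    print(len(x),'x',x.min().round(1),x.max().round(1),'y',y.min().round(1),y.max().round(1),'plane',c.round(3),res.std(),'med',np.median(z),'rect',cv2.minAreaRect(np.c_[x,y].astype(np.float32)))
    d=np.load(f'pics/{n}2.npy'); P=cloud(n,d); m,X,Y,Z=rect(n,P,d,(36,49),75,40); x,y,z=X[m],Y[m],Z[m]
    print('blocks x',x.min().round(1),x.max().round(1),'y',y.min().round(1),y.max().round(1),'plane',np.linalg.lstsq(np.c_[x,y,np.ones(len(x))],z,rcond=None)[0].round(3),'med',np.median(z))
im=cv2.imread('pics/scene5.png'); cv2.imwrite('pics/c9.png',cv2.resize(im[180:300,300:420],None,fx=5,fy=5,interpolation=cv2.INTER_CUBIC))
im=cv2.imread('pics/top5.png'); cv2.imwrite('pics/c10.png',cv2.resize(im[190:270,150:270],None,fx=6,fy=6,interpolation=cv2.INTER_CUBIC))
E
```

```text
26.525 [535.24882569 204.29092997  64.48807629] [-1.32457125 -1.14235311] [-0.93722253 -1.3779829  -6.40868782] 0.1051224817112168
top
399 x 4.0 64.8 y -34.4 35.4 plane [-4.0000e-03 -5.0000e-03  5.7908e+01] 2.3362979194505065 med 57.932098582097076 rect ((34.420169830322266, 0.485107421875), (60.82536315917969, 69.8172378540039), 0.0037899413146078587)
blocks x -59.8 61.1 y -29.0 30.9 plane [3.0000e-03 4.0000e-03 4.2474e+01] med 42.5423782434473
scene
846 x -66.9 64.4 y -36.9 36.2 plane [ 4.0000e-03 -1.6000e-02  5.7824e+01] 1.9821693473001536 med 57.69821485991153 rect ((-1.2494430541992188, -0.4326972961425781), (73.1497802734375, 131.2731170654297), 89.82539367675781)
blocks x -61.4 59.9 y -32.7 30.6 plane [ 3.000e-03 -1.900e-02  4.258e+01] med 42.83019964856139
```

View pics/c9.png

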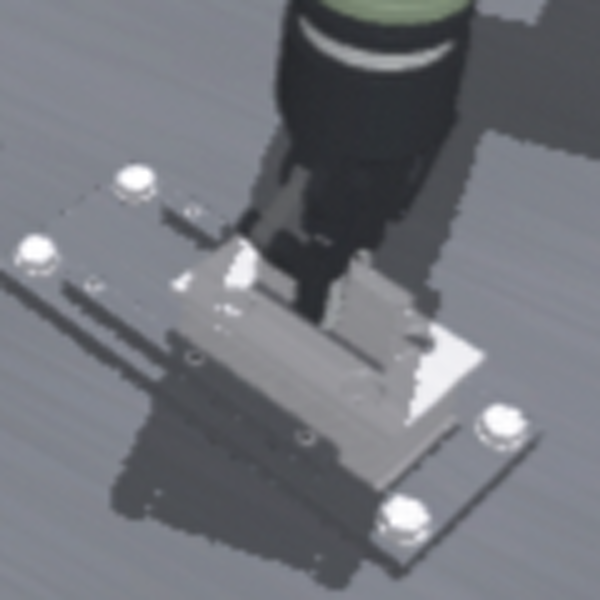

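View pics/c10.png

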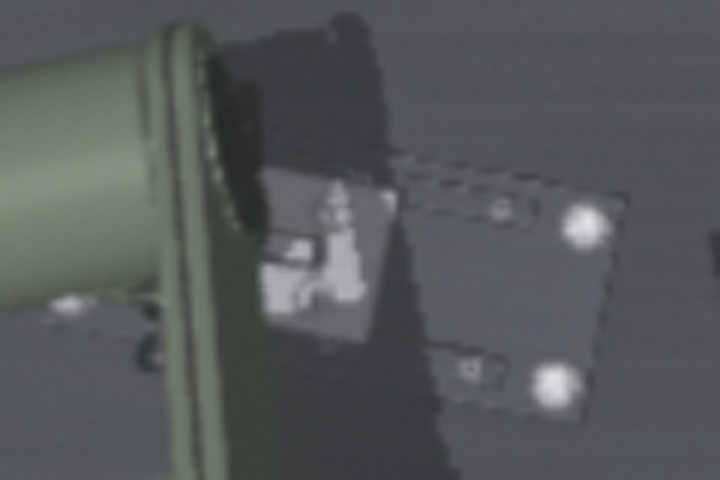

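```bash
python3 - <<'E'
from meas import *
r.move_straight(fw(-0.7,-1.2,64.9),feed=15); r.sleep(1.0)
s=r.get_state(); print(s["t"],s["tool_pos"],(s["tool_pos"]-FO)@np.c_[FX,FY],s["ft_force"],s["wrist_torque"],s["width"],abs(s["joint_velocities"]).max())
for n in("top","scene"):
    im,d=cap(n,"6"); P=cloud(n,d); print(n)
    m,X,Y,Z=rect(n,P,d,(51,65),80,50)
    m=m.astype(np.uint8); k,lab,st,_=cv2.connectedComponentsWithStats(m,connectivity=4)
    i=1+st[1:,4].argmax(); q=lab==i; x,y,z=X[q],Y[q],Z[q]
    c=np.linalg.lstsq(np.c_[x,y,np.ones(len(x))],z,rcond=None)[0]
    print('x',x.min().round(1),x.max().round(1),'y',y.min().round(1),y.max().round(1),'plane',c.round(3))
    for q in("paste_tin","bolt_tray","hammer","wrench"): print(q,[np.round(x["centre"],1).tolist() for x in r.pinpoint(n,q)][:1])
E
```

```text
27.875 [535.09328312 203.67593443  64.90633849] [-0.691675   -1.18542656] [-0.18217338 -0.18955488 -5.59848037] [-0.01633163 -0.03868399  0.001228  ] 0.10757722120562689 0.12154494140223435
top
x 4.2 66.3 y -34.4 35.3 plane [-7.0000e-03  1.0000e-03  5.8384e+01]
paste_tin [[118.6, 226.9]]
bolt_tray [[247.7, 144.9]]
hammer [[380.0, 167.1]]
wrench [[421.2, 271.8]]
scene
x -66.7 64.8 y -39.0 34.4 plane [ 4.0000e-03 -1.7000e-02  5.8208e+01]
paste_tin [[444.8, 307.1]]
bolt_tray [[243.0, 301.9]]
hammer [[150.9, 217.8]]
wrench []
```

View pics/scene6.png

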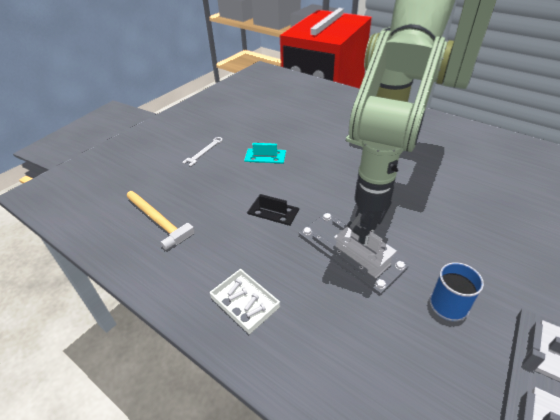

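The picture shows the strap held over the blocks (about 368,250), and the tin, tray, hammer and wrench where they were. The measured gap is 9.6–9.9 mm and the centring is within about 1 mm, so I'm handing it in.

```bash
python3 -c "
from cell import r
r.job_done(); print(r.get_state()['t'])"
```

```text
the job is handed in; nothing more can be done
the job is handed in; nothing more can be done
```

The job is handed in at about 28 s on the robot's clock. The loose block is butted against the fixed block, and the arm is still holding the bright strap plate over them.

- **Block:** I pushed it 17.4 mm with the shut fingers, against a measured gap of 17.3 mm. It stopped dead while the push force rose to 26 N. A picture afterwards showed one bar about 121 mm long with no visible gap.
- **Strap position:** Depth from the two cameras put the underside 9.6 and 9.9 mm above the blocks, centred within about 1 mm. I judged the centring from the plate's edges, because the arm and shadows hid most of the holes.
- **Free of contact:** The wrist read about 5.6 N downward, close to the strap's weight alone. The arm was at rest.
- **Disagreements:** The cameras differed by up to 1.5 mm across the rails in the last check. The scene camera's far edge was noisy there, reading -39.0 against -36.9 just before. It also showed about 1° of tilt, but showed the same tilt on the blocks, so I took it as camera bias.
- **Bystanders:** In the networks' readings the tin, tray and hammer moved at most about 4 pixels. The wrench was missed in the last scene view, but it shows there by eye and was found in the top view.

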